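Sort two adjusting screws onto their thread gauges

ROBOT

A 7-joint arm with a two-finger parallel gripper is mounted at the origin on the work surface. World frame = base frame: x ahead of the robot, y to its left, z up, the work surface at z = 0. Lengths are in mm, angles in rad, forces in N, time in s.
With the tool pointing down it reaches from about 400 to 875 mm from the base axis. Payload 4.4 kg.
Tool frame: the origin (TCP) lies at the very end of the fingers, on their centre line; the grasp point (between the pads) lies 19 mm behind it (ctrl.grip_point_offset is the distance from the TCP to the grasp point, in mm); z points along the fingers, y is the line along which they close (so a half turn about z gives the same grasp; the last joint's range is limited). The gripper opens to 85 mm and grips with 20 to 120 N. Pads are 22 mm wide; open, the fingers measure 114 mm over their backs; the gripper's body (76 mm by 85 mm) begins 54 mm behind the grasp point. The pads swing forward as they close: fully open they stand 13 mm farther back than shut.
Start: joints at [1.277, 0.628, 0.038, 1.517, -0.027, 0.996, -0.02], TCP at [146.82, -633.215, 231.313] pointing down, gripper open.
Joint ranges: [-3.06, 3.06], [-0.37, 2.12], [-1.25, 1.32], [0.18, 2.47], [-1.1, 4.24], [0.23, 1.98], [-2.94, 2.94]. Speed limits (rad/s): [2.57, 2.57, 3.14, 3.14, 3.14, 3.14, 3.14].

INTERFACE

Orientations are given as [roll, pitch, yaw] about the fixed x, y, z axes, in that order (R = Rz(yaw) Ry(pitch) Rx(roll)).
In Python, from cell import ctrl gives the robot as it stands.
- The arm moves only by the tool jog_arm, never from a script. Its argument "increments" is one flat list of numbers, 7 for each row, row after row: the finger opening in cm, from 0 to 8.54, then the shift along the tool's x, y, z in cm, then the turn, a rotation vector about the tool's x, y, z in degrees. In form: [fingers, x, y, z, rx, ry, rz, fingers, x, y, z, rx, ry, rz, ...]. A call has 1 to 20 rows; each row is the pose to reach, as a shift and turn from the pose commanded when the call began, along the tool's axes at that moment; what a row does not reach only later rows make up. A row lasts 1/10 s, in which the tool goes at most 50 mm and 8.59 degrees, less where a joint would pass 70% of its speed; a pose out of reach is approached as far as the arm can. A call with a gripper value outside its range is refused whole. The fingers move at their own pace and stop on an object; the grip force is fixed at half the most. Time passes only in rows, so rows that repeat a pose let the fingers close. It gives the time, the measured TCP pose, the force, the opening and the grip force at its end, in the units of the state.
- ctrl.read_state(): the state, without advancing time (a new reading comes with each control period).
- ctrl.get_image(name): name is "scene" or "top" or "wrist"; returns the picture (400x640x3 uint8, red, green, blue); there is no depth.
- ctrl.camera_params(name): a dict with "fx", "fy", "cx", "cy" (pixels), "extrinsics" (4x4, takes a point from world to camera coordinates). Camera axes: x right, y down, z forward; pixel columns grow to the right and rows downward; lengths in mm; the calibration is good to about 2 mm. The wrist camera is an equidistant fisheye: a pixel r from the principal point sees the ray r / f radians off the axis. A picture is of the moment at which its call begins: read the wrist's pose just before it. camera_params takes no time and is no camera call; for the wrist camera it gives the pose at the moment of the call.
- ctrl.finish_job(): hands the job in; it is judged then, once.
The state is a dict: "clock": time; "qpos": joint angles; "qd": joint speeds; "tau": joint torques, N m; "eef_pos": TCP position; "tool_rot": TCP orientation; "force": force on the tool from outside, world axes, zero at the start; "torque": the same for the moment, N m; "width": finger opening in mm; "gripper_force": force on a finger pad.
Only numpy, scipy, OpenCV 4.12 (cv2) and the standard library are available. Lean on these libraries where they do the work, as an engineer would, in place of code of your own. Each camera call takes 0.05 s, during which the arm holds its last target. There are 200 camera calls.

TASK

Of the screws lying on the green mat, put the coarse-threaded one on the gauge plate whose notched leaves are widely spaced, and the fine-threaded one on the gauge plate whose leaves are closely spaced. Lay each fully down into the V notches, with its square collar in the gap between the two ranks of leaves, and let go.

Things in the scene. Friction and masses are not known exactly. Their poses are not given: they have to be found in the camera images.
- screw_coarse_center (a point): Centre, 15 mm above the bench, of a loose steel screw with coarse threads (10 mm pitch, 5 broad ridges each). 124 mm long along its x, z up: in the middle a plain 30 mm cube collar, to be gripped by its upright sides (facing its y), and at each side a 22 mm thread, 47 mm long. Ends alike; 0.45 kg. (A look-alike with smooth ends is not wanted.)
- screw_fine_center (a point): Centre, 15 mm above the bench, of a loose steel screw with fine threads (4 mm pitch, 11 narrow ridges each). 124 mm long along its x, z up: in the middle a plain 30 mm cube collar, to be gripped by its upright sides (facing its y), and at each side a 22 mm thread, 47 mm long. Ends alike; 0.45 kg. (A look-alike with smooth ends is not wanted.)
- gauge_coarse_seat (a point): Where a seated screw's centre comes to be, 38 mm above the bench, on a fixed gauge with widely spaced leaves (10 mm pitch, 4 a rank): 130 x 76 x 8 mm dark base, two ranks of leaves with 90 degree V notches along x, at 28 to 61 mm either side of the middle; the 56 mm gap takes collar and fingers. Leaf tops 50 mm, notch bottoms 22 mm up. z up; screw lies along x, either way round.
- gauge_fine_seat (a point): Where a seated screw's centre comes to be, 38 mm above the bench, on a fixed gauge with closely spaced leaves (4 mm pitch, 9 a rank): 130 x 76 x 8 mm dark base, two ranks of leaves with 90 degree V notches along x, at 28 to 61 mm either side of the middle; the 56 mm gap takes collar and fingers. Leaf tops 50 mm, notch bottoms 22 mm up. z up; screw lies along x, either way round.
Mind the look-alikes: they are no part of the job. What is shaped like the part that bears screw_fine_center but yellow is not meant. What is shaped like the part that bears screw_coarse_center but yellow is not meant.

How it is judged:
By the outcome, as a careful person would: the job done as asked, in the order asked, and still so for the second after the job is handed in, with the robot touching nothing.
It also fails if it takes over 64 s, if anything falls off the work surface, if the arm or the gripper's body presses on something with over 40 N, if the wrist force passes 120 N, or if a joint passes its speed limit or range.

## Working session

There is one attempt and no reset: what is moved stays moved. The work goes in short steps, Python scripts to look and compute and a tool call to move; the robot and the scene stay as the last step left them, time stands still between calls to the robot, and variables do not carry over. Pictures are saved under pics/ and viewed, at most 10 in all, crops included, and the job is handed in when it is done.

Besides the shell and the picture viewer there is one more tool, called after "Call:" as name(argument=value, ...) on one line, values as JSON. jog_arm: Moves the arm, as the interface text tells. Its arguments: {"type":"object","properties":{"increments":{"type":"array","items":{"type":"number"}}},"required":["increments"]}

```bash
mkdir -p pics; python3 - <<'E'
from cell import ctrl
import cv2,numpy as np
a=ctrl.get_image("scene");b=ctrl.get_image("top")
for n,i in(("scene",a),("top",b)): cv2.imwrite(f"pics/{n}0.png",i[:,:,::-1])
s=ctrl.read_state();print(s)
for n in("top","scene","wrist"):
  p=ctrl.camera_params(n);print(n,p["fx"],p["fy"],p["cx"],p["cy"],np.round(p["extrinsics"],3).tolist())
E
```

```text
{'clock': 0.1, 'qpos': array([ 1.27716534,  0.62921501,  0.03844289,  1.51827492, -0.02699446,
        0.99629227, -0.02001138]), 'qd': array([-0.00122342, -0.00141675, -0.00059982, -0.00378218, -0.00065289,
       -0.00077353, -0.00028564]), 'tau': array([ 2.81938999e-03, -5.64529824e+01,  1.22990303e+00, -1.93972528e+01,
        1.11767859e-02,  5.44127353e-03,  3.34893423e-05]), 'eef_pos': array([ 146.71578407, -632.65319091,  230.50382645]), 'tool_rot': array([-3.13992104e+00,  1.83897659e-05,  2.27823996e-01]), 'force': array([-0.47575531,  0.01790652, -0.51854062]), 'torque': array([-0.04286694, -0.01874802,  0.01757861]), 'gripper_force': 0.0, 'width': 85.29033543800631}
top 429.075882293706 429.075882293706 318.62625872459114 203.00326011420114 [[0.017, -0.999, -0.03, 70.227], [-0.997, -0.015, -0.081, 553.211], [0.08, 0.031, -0.996, 965.638], [0.0, 0.0, 0.0, 1.0]]
scene 410.3908663727625 410.3908663727625 316.83571194789823 199.6432699952304 [[-0.831, 0.556, 0.019, 406.485], [0.368, 0.575, -0.73, -195.81], [-0.417, -0.6, -0.683, 1126.65], [0.0, 0.0, 0.0, 1.0]]
wrist 309.70691628693146 309.70691628693146 320.31982504272685 196.7056543529953 [[0.226, -0.974, -0.002, -648.834], [-0.924, -0.215, 0.315, -41.982], [-0.308, -0.069, -0.949, 381.301], [0.0, 0.0, 0.0, 1.0]]
```

View pics/top0.png

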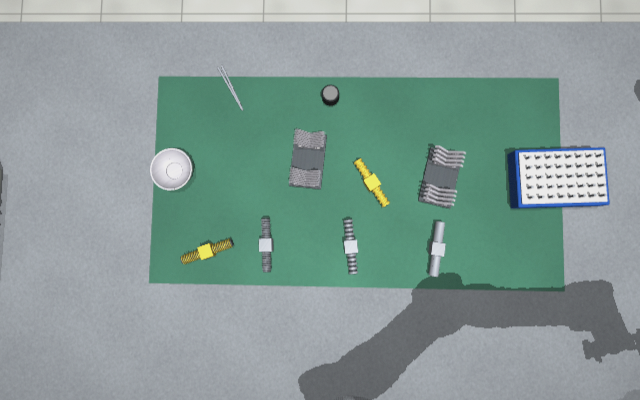

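View pics/scene0.png

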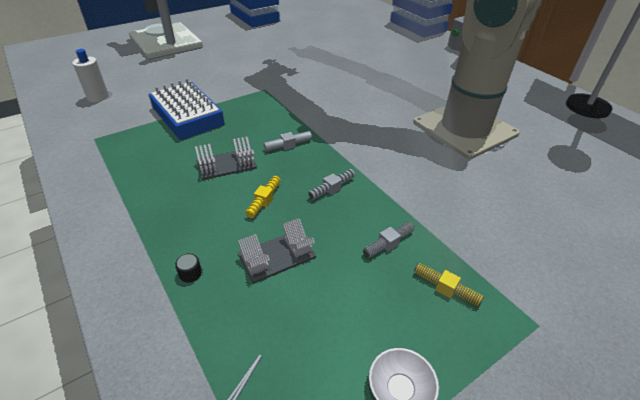

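Top view shows steel screws at (265,245), (350,246) and (437,248), yellow look-alikes at (205,251) and (372,182), and gauges at (308,158) and (442,176). By the description, (350,246) looks coarse, (265,245) fine, (437,248) the smooth decoy, (308,158) the fine gauge and (442,176) the coarse gauge. I'll confirm this in an enlarged crop.

```bash
cat > h.py <<'E'
from cell import ctrl
import cv2,numpy as np
def ray(p,uv):
    uv=np.atleast_2d(np.asarray(uv,float));E=p["extrinsics"]
    d=np.c_[(uv[:,0]-p["cx"])/p["fx"],(uv[:,1]-p["cy"])/p["fy"],np.ones(len(uv))]
    if p.get("fish"):
        r=np.hypot(d[:,0],d[:,1])+1e-12; d=np.c_[d[:,:2]*(np.sin(r)/r)[:,None],np.cos(r)]
    return -E[:3,:3].T@E[:3,3], d@E[:3,:3]
def plane(p,uv,z):
    o,d=ray(p,uv);return o+d*((z-o[2])/d[:,2])[:,None]
def proj(p,P):
    P=np.atleast_2d(P);E=p["extrinsics"];c=P@E[:3,:3].T+E[:3,3]
    x,y=c[:,0]/c[:,2],c[:,1]/c[:,2]
    if p.get("fish"):
        r=np.hypot(c[:,0],c[:,1]);t=np.arctan2(r,c[:,2]);x,y=c[:,0]/r*t,c[:,1]/r*t
    return np.c_[p["fx"]*x+p["cx"],p["fy"]*y+p["cy"]]
def cam(n):
    p=dict(ctrl.camera_params(n));p["fish"]=n=="wrist";return p
E
python3 - <<'E'
from h import *
im=cv2.imread("pics/top0.png");p=cam("top")
c=cv2.resize(im[115:290,170:480],None,fx=2.58,fy=2.58,interpolation=cv2.INTER_CUBIC)
cv2.imwrite("pics/crop1.png",c)
hsv=cv2.cvtColor(im,cv2.COLOR_BGR2HSV)
gray=(hsv[:,:,1]<60).astype(np.uint8)
n,l,st,ce=cv2.connectedComponentsWithStats(gray[115:282,170:480])
for i in range(1,n):
    if st[i,4]<150 or st[i,4]>6000: continue
    ys,xs=np.where(l==i);ys+=115;xs+=170
    v=hsv[ys,xs,2]
    w=plane(p,np.c_[xs,ys],15)[:,:2]
    m=w.mean(0);u,s,vt=np.linalg.svd(w-m,full_matrices=False)
    q=(w-m)@vt.T
    b=v>190
    cc=plane(p,[xs[b].mean(),ys[b].mean()],30)[0] if b.sum() else None
    print(ce[i]+[170,115],st[i,4],"c",m.round(),"yaw",np.degrees(np.arctan2(vt[0,1],vt[0,0])).round(1),"ext",np.ptp(q,axis=0).round(),"collar",b.sum(),cc,"box",st[i,:4])
E
```

```text
[307.37228261 158.89347826] 1840 c [656. 108.] yaw 174.9 ext [138.  77.] collar 1 [596.84027156 136.3981637   30.        ] box [119  13  38  61]
[440.9206269  176.32355915] 1978 c [ 619. -203.] yaw 166.0 ext [139.  84.] collar 91 [ 621.81850467 -198.6350407    30.        ] box [249  30  47  64]
[179.29007634 168.50254453] 786 c [630. 410.] yaw -177.6 ext [101.  53.] collar 636 [630.56422672 407.02385549  30.        ] box [ 0 33 23 43]
[265.67100372 244.73977695] 538 c [454. 200.] yaw -177.2 ext [123.  33.] collar 143 [454.44910997 200.62613014  30.        ] box [ 89 103  15  54]
[350.3705104  246.29678639] 529 c [454.   5.] yaw -173.7 ext [125.  31.] collar 189 [452.74357767   4.48023452  30.        ] box [174 104  14  55]
[436.52507837 248.5031348 ] 638 c [ 452. -192.] yaw 172.7 ext [127.  37.] collar 337 [ 452.09825611 -191.18157552   30.        ] box [258 106  18  56]
```

View pics/crop1.png

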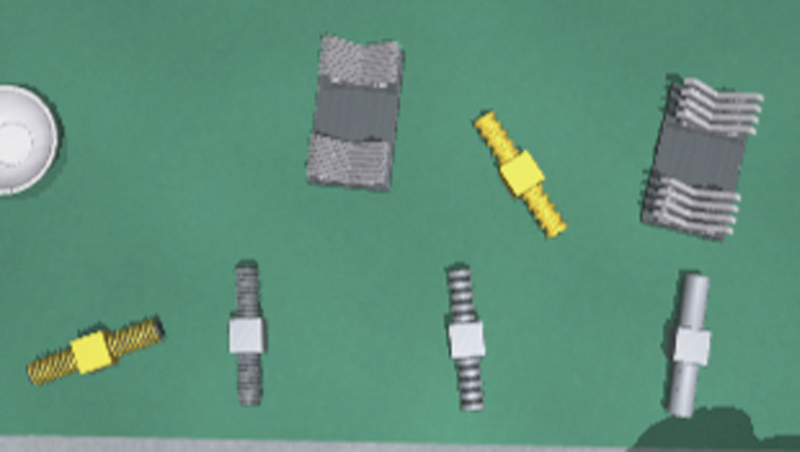

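The crop confirms it: coarse screw at (350,246), fine screw at (265,245), smooth decoy at (437,248). The wide-leaf gauge is at (442,176) and the close-leaf gauge at (308,158). I'll go over the coarse gauge for a closer wrist look, then on to the coarse screw.

```bash
cat >> h.py <<'E'
from scipy.spatial.transform import Rotation as Ro
def inc(pos,yaw,frm=None):
    s=ctrl.read_state();R0=Ro.from_euler("xyz",s["tool_rot"])
    p0=s["eef_pos"]
    R1=Ro.from_euler("xyz",[np.pi,0,np.radians(yaw)])
    print("inc",(R0.inv().apply(np.array(pos)-p0)/10).round(2),np.degrees((R0.inv()*R1).as_rotvec()).round(2),"clk",s["clock"])
E
python3 -c "
from h import *
inc([600,-200,230],-12)"
```

```text
inc [ 53.93 -31.91   0.1 ] [-9.000e-02  2.000e-02  2.505e+01] clk 0.1
```

Call:
jog_arm(increments=[8.5,54,-32,0,0,0,25,8.5,54,-32,0,0,0,25,8.5,54,-32,0,0,0,25,8.5,54,-32,0,0,0,25,8.5,54,-32,0,0,0,25,8.5,54,-32,0,0,0,25,8.5,54,-32,0,0,0,25,8.5,54,-32,0,0,0,25,8.5,54,-32,0,0,0,25,8.5,54,-32,0,0,0,25,8.5,54,-32,0,0,0,25,8.5,54,-32,0,0,0,25,8.5,54,-32,0,0,0,25,8.5,54,-32,0,0,0,25,8.5,54,-32,0,0,0,25,8.5,54,-32,0,0,0,25,8.5,54,-32,0,0,0,25,8.5,54,-32,0,0,0,25])

```text
clock: 1.9
eef_pos: [599.8, -200.9, 231.5]
tool_rot: [3.141, 0.0, -0.211]
force: [0.5, -0.1, 0.2]
width: 85.1
gripper_force: 0.0
```

```bash
python3 - <<'E'
from h import *
p=cam("wrist");im=ctrl.get_image("wrist")[:,:,::-1];cv2.imwrite("pics/w1.png",im)
np.save("w1.npy",p,allow_pickle=True)
print(ctrl.read_state()["eef_pos"],ctrl.read_state()["tool_rot"],proj(p,[[619,-203,8]]))
E
```

```text
[ 600.04099697 -200.58253057  231.53234825] [ 3.14137900e+00 -1.03153082e-04 -2.10292493e-01] [[318.56265897 148.41084905]]
```

View pics/w1.png

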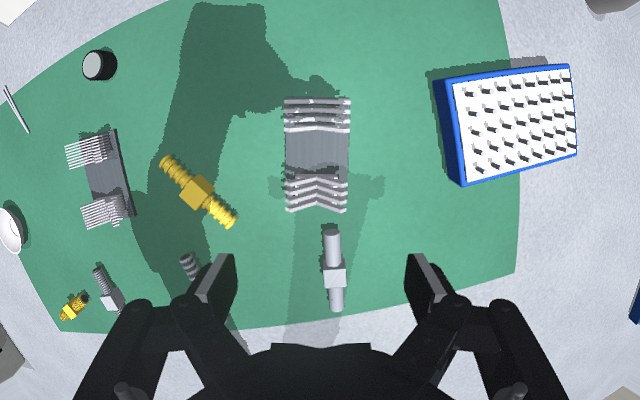

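The wrist view shows the coarse gauge at (318,153), nearly aligned with the tool, the smooth decoy at (334,270) and the coarse screw's end at (190,265). I'll enlarge the gauge to pick leaf tips and base edges.

```bash
python3 - <<'E'
from h import *
im=cv2.imread("pics/w1.png");p=np.load("w1.npy",allow_pickle=True).item()
c=cv2.resize(im[90:220,270:370],None,fx=4.6,fy=4.6,interpolation=cv2.INTER_CUBIC)
for r in range(90,220,10): cv2.putText(c,str(r),(0,int((r-90)*4.6)+5),0,.4,(0,0,255),1)
for q in range(280,370,10): cv2.line(c,(int((q-270)*4.6),0),(int((q-270)*4.6),8),(0,0,255),1)
cv2.imwrite("pics/c2.png",c)
hsv=cv2.cvtColor(im,cv2.COLOR_BGR2HSV);m=hsv[:,:,1]<70
L=[];R=[]
for r in range(136,166,3):
    x=np.where(m[r,270:370])[0]+270;L.append((x.min()-.5,r));R.append((x.max()+.5,r))
for E in(L,R):
    w=plane(p,E,8)[:,:2];k=np.polyfit(w[:,0],w[:,1],1);print(np.degrees(np.arctan(k[0])),k,np.polyval(k,619),np.std(w[:,1]-np.polyval(k,w[:,0])))
print("cam",ray(p,[0,0])[0])
E
```

```text
-13.532267939262352 [ -0.24067448 -11.94512886] -160.9226332417984 0.010144615203791826
-13.706331187961403 [ -0.24389079 -88.5151463 ] -239.48354702913423 0.31436595436310566
cam [ 678.2471073  -218.06056364  374.66314355]
```

View pics/c2.png

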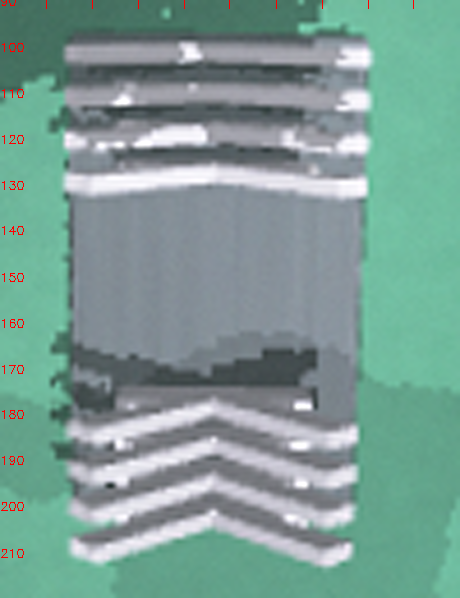

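```bash
python3 - <<'E'
from h import *
p=np.load("w1.npy",allow_pickle=True).item()
f=lambda A:np.array(A)/4.6+[270,90]
Rt=f([(352,56),(352,101),(350,145),(348,187),(340,437),(340,477),(337,517),(335,553)])
Lt=f([(80,53),(80,97),(80,142),(80,184),(85,437),(86,475),(86,515),(88,551)])
a=np.radians(-13.6);ax=np.array([np.cos(a),np.sin(a)]);n=np.array([-ax[1],ax[0]])
for T in(Rt,Lt):
    w=plane(p,T,50)[:,:2];q=w@np.c_[ax,n];print(q.round(1),q[:,0].mean())
print("base mid n",np.array([619,-200.2])@n, "seat for s:",[ (s*ax+np.array([619,-200.2])@n*n).round(1) for s in(640,645,650,655)])
b=cam("top");print("top check",proj(b,[[619,-200.2,8]]))
inc([454,5,150],6.3)
E
```

```text
[[706.3 -79.5]
 [696.  -79.9]
 [685.9 -79.8]
 [676.3 -79.7]
 [616.7 -80.6]
 [606.8 -81. ]
 [596.6 -80.8]
 [587.3 -80.8]] 646.4889984506274
[[705.5 -18.3]
 [695.5 -18.4]
 [685.1 -18.5]
 [675.4 -18.6]
 [615.2 -19.9]
 [605.7 -20.1]
 [595.5 -20. ]
 [586.1 -20.4]] 645.4967525049494
base mid n -49.03362430532175 seat for s: [array([ 610.5, -198.1]), array([ 615.4, -199.3]), array([ 620.2, -200.5]), array([ 625.1, -201.7])]
top check [[438.96479238 176.68765782]]
inc [-18.57 -17.06   8.15] [ 1.000e-02 -0.000e+00 -1.835e+01] clk 1.95
```

Leaf tips span 119.5 mm (expected 119), so the coarse seat is at about (616.3, -200.0) with yaw -12.8°. Next is the coarse screw.

Call:
jog_arm(increments=[8.5,-18.6,-17,8,0,0,-18.4,8.5,-18.6,-17,8,0,0,-18.4,8.5,-18.6,-17,8,0,0,-18.4,8.5,-18.6,-17,8,0,0,-18.4,8.5,-18.6,-17,8,0,0,-18.4,8.5,-18.6,-17,8,0,0,-18.4,8.5,-18.6,-17,8,0,0,-18.4,8.5,-18.6,-17,8,0,0,-18.4,8.5,-18.6,-17,8,0,0,-18.4])

```text
clock: 2.85
eef_pos: [455.7, 3.6, 151.9]
tool_rot: [3.141, -0.003, 0.11]
force: [0.8, 0.2, -0.2]
width: 85.1
gripper_force: 0.0
```

```bash
python3 - <<'E'
from h import *
p=cam("wrist");im=ctrl.get_image("wrist")[:,:,::-1].copy();cv2.imwrite("pics/w3.png",im)
np.save("w3.npy",p,allow_pickle=True)
s=ctrl.read_state();print(s["eef_pos"],s["tool_rot"],s["force"],proj(p,[[453.5,5,30]]))
u=proj(p,[[453.5,5,30]])[0]
hsv=cv2.cvtColor(im,cv2.COLOR_BGR2HSV)
m=((hsv[:,:,1]<40)&(hsv[:,:,2]>170)).astype(np.uint8)
n,l,st,ce=cv2.connectedComponentsWithStats(m)
for i in range(1,n):
    if st[i,4]>200 and np.hypot(*(ce[i]-u))<80:
        c,_=cv2.findContours((l==i).astype(np.uint8),0,2);r=cv2.minAreaRect(c[0]);w=plane(p,cv2.boxPoints(r),30)
        print(st[i],ce[i],r,plane(p,[r[0]],30),w[:,:2].round(1).tolist())
E
```

```text
[455.44681509   3.70609716 151.82113895] [ 3.14074181e+00 -2.22746361e-03  1.09831671e-01] [-0.10191795  0.13943498  0.6612207 ] [[318.47249388 190.79037522]]
[ 299  175   34   37 1099] [315.48862602 191.54140127] ((315.5, 193.0), (36.0, 33.0), 90.0) [[451.14329222   7.4309178   30.        ]] [[466.2, 23.7], [469.3, -5.3], [435.6, -9.4], [432.3, 20.7]]
```

View pics/w3.png

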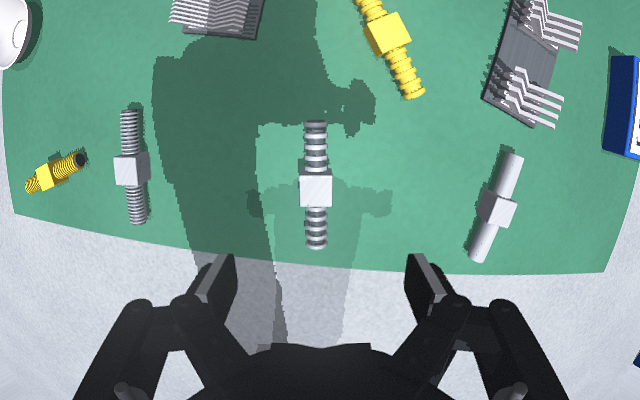

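The wrist view shows the coarse screw's collar at (315.5,191), upright in the image and therefore aligned with the tool. The fine screw is at (132,168).

```bash
python3 -c "
from h import *
inc([453,6.5,3.5],6.3)"
```

```text
inc [-0.25 -0.32 14.83] [ 0.05 -0.13 -0.01] clk 2.9
```

Call:
jog_arm(increments=[8.5,-0.25,-0.3,5,0,0,0,8.5,-0.25,-0.3,9,0,0,0,8.5,-0.25,-0.3,12,0,0,0,8.5,-0.25,-0.3,13.5,0,0,0,8.5,-0.25,-0.3,14.3,0,0,0,8.5,-0.25,-0.3,14.8,0,0,0,8.5,-0.25,-0.3,14.8,0,0,0,8.5,-0.25,-0.3,14.8,0,0,0,8.5,-0.25,-0.3,14.8,0,0,0])

```text
clock: 3.8
eef_pos: [451.6, 7.4, 3.4]
tool_rot: [3.141, -0.0, 0.112]
force: [-0.5, -0.1, 0.5]
width: 85.0
gripper_force: 0.0
```

Call:
jog_arm(increments=[2,0,0,0,0,0,0,2,0,0,0,0,0,0,2,0,0,0,0,0,0,2,0,0,0,0,0,0,2,0,0,0,0,0,0,2,0,0,0,0,0,0,2,0,0,0,0,0,0,2,0,0,0,0,0,0,2,0,0,0,0,0,0,2,0,0,0,0,0,0])

```text
clock: 4.8
eef_pos: [451.3, 7.8, 3.8]
tool_rot: [3.141, -0.001, 0.112]
force: [-0.8, -1.2, 6.0]
width: 29.1
gripper_force: 59.7
```

Call:
jog_arm(increments=[2,0,0,-2,0,0,0,2,0,0,-5,0,0,0,2,0,0,-9,0,0,0,2,0,0,-12,0,0,0,2,0,0,-12,0,0,0])

```text
clock: 5.3
eef_pos: [452.8, 8.0, 125.9]
tool_rot: [3.141, -0.005, 0.113]
force: [1.5, -0.2, -3.9]
width: 29.0
gripper_force: 60.7
```

```bash
python3 -c "
from h import *
inc([616.3,-200,120],-12.8);print(ctrl.read_state()['force'])"
```

```text
inc [13.89 22.51  0.68] [-0.02 -0.32 19.29] clk 5.3
[ 1.54231253 -0.18624312 -3.90944909]
```

Call:
jog_arm(increments=[2,2.8,4.5,0.2,0,0,4,2,5.5,9,0.3,0,0,8,2,8,13,0.5,0,0,12,2,10.5,17,0.6,0,0,15,2,12.5,20.3,0.6,0,0,17.5,2,13.5,22,0.6,0,0,19,2,13.9,22.5,0.6,0,0,19.3,2,13.9,22.5,0.6,0,0,19.3,2,13.9,22.5,0.6,0,0,19.3,2,13.9,22.5,0.6,0,0,19.3])

```text
clock: 6.3
eef_pos: [613.7, -198.0, 116.7]
tool_rot: [-3.14, 0.002, -0.223]
force: [-0.2, 0.1, -2.8]
width: 28.8
gripper_force: 60.8
```

```bash
python3 - <<'E'
from h import *
p=cam("wrist");im=ctrl.get_image("wrist")[:,:,::-1].copy();cv2.imwrite("pics/w4.png",im)
np.save("w4.npy",p,allow_pickle=True)
s=ctrl.read_state();print(s["eef_pos"],s["tool_rot"],s["force"])
inc([616.3,-200,27],-12.8)
E
```

```text
[ 613.9319615  -198.24443175  117.03932554] [-3.14019666e+00  1.04536071e-03 -2.22935069e-01] [ 0.30334915 -0.11402357 -4.54308666]
inc [0.28 0.13 9.  ] [-0.08  0.06  0.03] clk 6.35
```

View pics/w4.png

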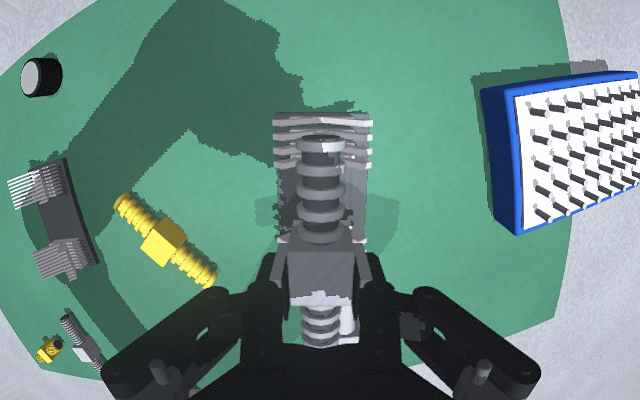

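The screw is held level over the coarse gauge, aligned to within about 2 mm. I'll lower it and watch the force.

Call:
jog_arm(increments=[2,0.3,0.15,3,0,0,0,2,0.3,0.15,5.5,0,0,0,2,0.3,0.15,7,0,0,0,2,0.3,0.15,7.8,0,0,0,2,0.3,0.15,8.2,0,0,0,2,0.3,0.15,8.5,0,0,0,2,0.3,0.15,8.5,0,0,0,2,0.3,0.15,8.5,0,0,0])

```text
clock: 7.15
eef_pos: [617.5, -202.4, 33.1]
tool_rot: [3.141, -0.001, -0.224]
force: [-0.3, 0.2, -3.5]
width: 29.0
gripper_force: 60.8
```

Call:
jog_arm(increments=[2,0,0,0.1,0,0,0,2,0,0,0.2,0,0,0,2,0,0,0.2,0,0,0,2,0,0,0.2,0,0,0])

```text
clock: 7.55
eef_pos: [617.0, -202.1, 30.4]
tool_rot: [-3.142, -0.0, -0.224]
force: [-0.4, -0.0, -4.1]
width: 29.1
gripper_force: 60.8
```

Call:
jog_arm(increments=[2,-0.05,-0.15,0.1,0,0,0,2,-0.05,-0.15,0.2,0,0,0,2,-0.05,-0.15,0.3,0,0,0,2,-0.05,-0.15,0.3,0,0,0,2,-0.05,-0.15,0.3,0,0,0])

```text
clock: 8.05
eef_pos: [617.0, -200.2, 27.4]
tool_rot: [-3.141, 0.0, -0.224]
force: [-0.2, 0.9, -1.1]
width: 28.9
gripper_force: 61.1
```

Call:
jog_arm(increments=[2,0,0,0.05,0,0,0,2,0,0,0.1,0,0,0,2,0,0,0.1,0,0,0,2,0,0,0.1,0,0,0])

```text
clock: 8.45
eef_pos: [617.0, -200.1, 27.2]
tool_rot: [-3.14, -0.0, -0.224]
force: [-1.8, 3.0, 5.8]
width: 29.4
gripper_force: 62.1
```

Contact came at TCP 27.2, against 26.8 expected for a seated screw. I'll release and raise.

Call:
jog_arm(increments=[4,0,0,0,0,0,0,5,0,0,0,0,0,0,6,0,0,0,0,0,0,6,0,0,0,0,0,0,6,0,0,0,0,0,0,6,0,0,0,0,0,0])

```text
clock: 9.05
eef_pos: [616.9, -200.6, 26.3]
tool_rot: [3.141, -0.0, -0.224]
force: [0.1, -0.6, 0.0]
width: 59.9
gripper_force: 0.0
```

Call:
jog_arm(increments=[6,0,0,-1,0,0,0,6,0,0,-3,0,0,0,6,0,0,-6,0,0,0,7,0,0,-11,0,0,0,8.5,0,0,-16,0,0,0,8.5,0,0,-20,0,0,0,8.5,0,0,-20,0,0,0,8.5,0,0,-20,0,0,0])

```text
clock: 9.85
eef_pos: [617.2, -200.7, 227.9]
tool_rot: [-3.141, -0.003, -0.224]
force: [-1.0, -0.0, -0.7]
width: 85.2
gripper_force: 0.0
```

```bash
python3 - <<'E'
from h import *
p=cam("wrist");im=ctrl.get_image("wrist")[:,:,::-1].copy();cv2.imwrite("pics/w5.png",im)
np.save("w5.npy",p,allow_pickle=True)
t=ctrl.get_image("scene")[:,:,::-1]
c=np.hstack([cv2.resize(im[60:260,250:390],None,fx=2.5,fy=2.5),cv2.resize(t[110:210,170:260],None,fx=5,fy=5)])
cv2.imwrite("pics/c5.png",c);print(c.shape)
inc([640,110,230],-6)
E
```

```text
(500, 800, 3)
inc [ -4.57 -30.73  -0.43] [-0.06  0.1  -6.85] clk 9.95
```

View pics/c5.png

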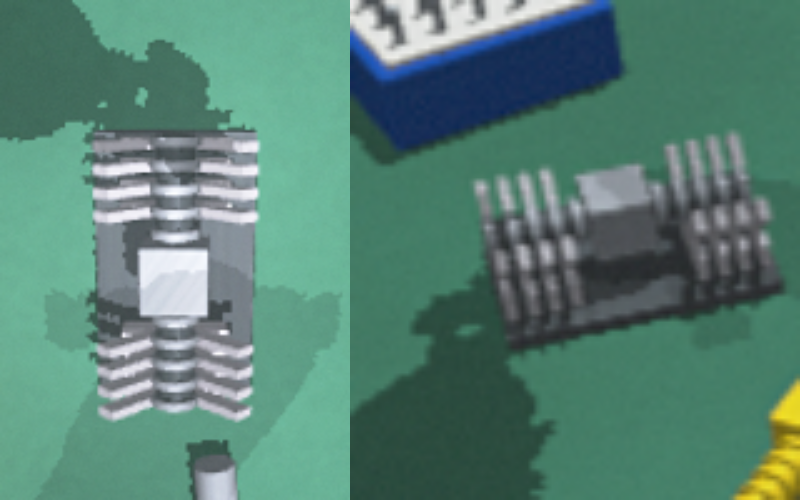

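The coarse screw lies down in the V notches with its collar in the gap, in both views. Next I'll look at the fine gauge.

Call:
jog_arm(increments=[8.5,-4.5,-30.7,-0.4,0,0,-7,8.5,-4.5,-30.7,-0.4,0,0,-7,8.5,-4.5,-30.7,-0.4,0,0,-7,8.5,-4.5,-30.7,-0.4,0,0,-7,8.5,-4.5,-30.7,-0.4,0,0,-7,8.5,-4.5,-30.7,-0.4,0,0,-7,8.5,-4.5,-30.7,-0.4,0,0,-7,8.5,-4.5,-30.7,-0.4,0,0,-7,8.5,-4.5,-30.7,-0.4,0,0,-7,8.5,-4.5,-30.7,-0.4,0,0,-7])

```text
clock: 10.95
eef_pos: [641.0, 105.7, 230.2]
tool_rot: [3.14, 0.0, -0.106]
force: [0.3, -0.8, 0.1]
width: 85.2
gripper_force: 0.0
```

```bash
python3 - <<'E'
from h import *
p=cam("wrist");im=ctrl.get_image("wrist")[:,:,::-1].copy();cv2.imwrite("pics/w6.png",im)
np.save("w6.npy",p,allow_pickle=True)
print(ctrl.read_state()["eef_pos"])
u=proj(p,[[656,108,8]])[0];print(u)
x0,y0=int(u[0])-50,int(u[1])-65
c=cv2.resize(im[y0:y0+130,x0:x0+100],None,fx=4.6,fy=4.6,interpolation=cv2.INTER_CUBIC)
for r in range(0,130,10): cv2.putText(c,str(r+y0),(0,int(r*4.6)+5),0,.4,(0,0,255),1)
for q in range(0,100,10): cv2.line(c,(int(q*4.6),0),(int(q*4.6),8),(0,0,255),1)
cv2.imwrite("pics/c6.png",c);print(x0,y0)
hsv=cv2.cvtColor(im,cv2.COLOR_BGR2HSV);m=hsv[:,:,1]<70
L=[];R=[]
for r in range(int(u[1])-14,int(u[1])+10,3):
    x=np.where(m[r,x0:x0+100])[0]+x0;L.append((x.min()-.5,r));R.append((x.max()+.5,r))
for E in(L,R):
    w=plane(p,E,8)[:,:2];k=np.polyfit(w[:,0],w[:,1],1);print(np.degrees(np.arctan(k[0])),np.polyval(k,656),np.std(w[:,1]-np.polyval(k,w[:,0])))
E
```

```text
[641.1174664  105.88672814 230.33243425]
[316.72056579 152.21009213]
266 87
-4.870613350191431 148.69619374614874 0.33958718134089294
-5.052060628080466 72.22521772124227 0.004521019890827155
```

View pics/c6.png

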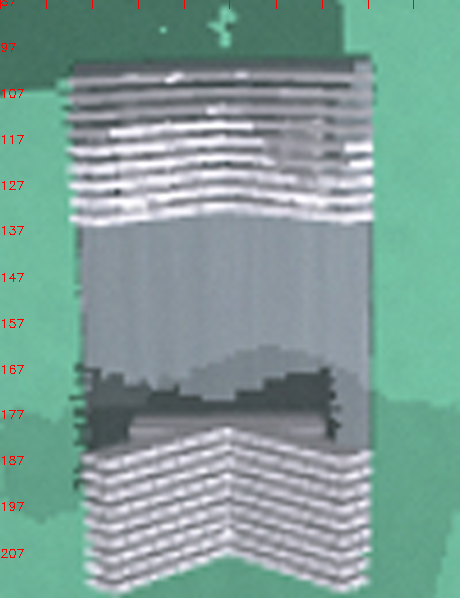

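```bash
python3 - <<'E'
from h import *
p=np.load("w6.npy",allow_pickle=True).item()
f=lambda A:np.array(A)/4.6+[266,87]
a=np.radians(-5);M=np.array([[np.cos(a),-np.sin(a)],[np.sin(a),np.cos(a)]])
for T in([(368,218),(366,457),(360,583)],[(78,220),(88,459),(95,585)]):
    q=plane(p,f(T),50)[:,:2]@M;print(q.round(1),q[:2,0].mean())
print(np.array([656,110.5])@M)
for s in(640,644,648): print(M@[s,np.array([656,110.5])@M[:,1]])
# fine screw from w3
p3=np.load("w3.npy",allow_pickle=True).item();print(plane(p3,[[129,169]],30))
inc([454,200,150],2.8)
E
```

```text
[[670.2 133.1]
 [613.4 133.5]
 [581.3 134.8]] 641.7809908621243
[[671.2 199.2]
 [614.2 199.6]
 [582.  199.6]] 642.6743614430316
[643.87301237 167.25368138]
[652.14172561 110.83755527]
[656.1265044 110.4889323]
[660.11128319 110.14030933]
[[456.26394332 197.2880277   30.        ]]
inc [-19.6   -7.39   8.03] [ 0.07  0.01 -8.88] clk 11.0
```

Base width (76.2), inner leaf spacing (57) and outer leaf (60.6) all match, so the fine seat is at about (654.3, 110.3) with yaw -5.4°. Now the fine screw.

Call:
jog_arm(increments=[8.5,-19.6,-7.4,8,0,0,-9,8.5,-19.6,-7.4,8,0,0,-9,8.5,-19.6,-7.4,8,0,0,-9,8.5,-19.6,-7.4,8,0,0,-9,8.5,-19.6,-7.4,8,0,0,-9,8.5,-19.6,-7.4,8,0,0,-9,8.5,-19.6,-7.4,8,0,0,-9,8.5,-19.6,-7.4,8,0,0,-9,8.5,-19.6,-7.4,8,0,0,-9])

```text
clock: 11.9
eef_pos: [455.6, 201.3, 150.9]
tool_rot: [3.141, -0.002, 0.053]
force: [0.3, 0.5, -0.2]
width: 85.3
gripper_force: 0.0
```

```bash
python3 - <<'E'
from h import *
p=cam("wrist");im=ctrl.get_image("wrist")[:,:,::-1].copy();cv2.imwrite("pics/w7.png",im)
s=ctrl.read_state();print(s["eef_pos"],s["tool_rot"])
u=proj(p,[[455,199,30]])[0];print(u)
hsv=cv2.cvtColor(im,cv2.COLOR_BGR2HSV)
m=((hsv[:,:,1]<40)&(hsv[:,:,2]>170)).astype(np.uint8)
n,l,st,ce=cv2.connectedComponentsWithStats(m)
for i in range(1,n):
    if st[i,4]>200 and np.hypot(*(ce[i]-u))<60:
        c,_=cv2.findContours((l==i).astype(np.uint8),0,2);r=cv2.minAreaRect(c[0])
        print(st[i],ce[i],r,plane(p,[ce[i]],30))
g=(hsv[:,:,1]<70)&(hsv[:,:,0]>=0)
U=int(u[0])
for r in range(int(u[1])-65,int(u[1])+60,10):
    x=np.where(g[r,U-30:U+30])[0]+U-30
    if len(x): print(r,x.min(),x.max(),end=" | ")
inc([455,199,3.5],2.8)
E
```

```text
[455.24310489 201.43605042 150.75262824] [ 3.14150358e+00 -1.61523348e-03  5.29902025e-02]
[322.80789116 189.61817648]
[ 302  175   34   35 1086] [318.15745856 190.81399632] ((318.5, 192.0), (34.0, 33.0), 90.0) [[453.66706292 203.08556061  30.        ]]
124 307 330 | 134 307 329 | 144 308 328 | 154 307 329 | 164 307 330 | 174 302 334 | 184 302 335 | 194 302 335 | 204 302 335 | 214 308 328 | 224 307 329 | 234 308 328 | 244 308 328 | inc [-0.06  0.24 14.73] [ 0.   -0.09  0.24] clk 11.95
```

The fine collar is at (318,191), centred at (453.7, 203) and aligned with the tool. I'll go down and grip.

Call:
jog_arm(increments=[8.5,-0.1,-0.15,5,0,0,0,8.5,-0.1,-0.15,9,0,0,0,8.5,-0.1,-0.15,12,0,0,0,8.5,-0.1,-0.15,13.5,0,0,0,8.5,-0.1,-0.15,14.3,0,0,0,8.5,-0.1,-0.15,14.7,0,0,0,8.5,-0.1,-0.15,14.7,0,0,0,8.5,-0.1,-0.15,14.7,0,0,0,8.5,-0.1,-0.15,14.7,0,0,0])

```text
clock: 12.85
eef_pos: [453.3, 204.1, 4.1]
tool_rot: [-3.141, -0.002, 0.055]
force: [0.2, -0.3, 0.4]
width: 84.8
gripper_force: 0.0
```

Call:
jog_arm(increments=[2,0,0,0,0,0,0,2,0,0,0,0,0,0,2,0,0,0,0,0,0,2,0,0,0,0,0,0,2,0,0,0,0,0,0,2,0,0,0,0,0,0,2,0,0,0,0,0,0,2,0,0,0,0,0,0,2,0,0,0,0,0,0,2,0,0,0,0,0,0])

```text
clock: 13.85
eef_pos: [452.9, 203.6, 3.7]
tool_rot: [-3.142, -0.0, 0.055]
force: [-0.4, -1.3, 5.4]
width: 29.0
gripper_force: 60.2
```

Call:
jog_arm(increments=[2,0,0,-2,0,0,0,2,0,0,-5,0,0,0,2,0,0,-9,0,0,0,2,0,0,-12,0,0,0,2,0,0,-12,0,0,0,2,0,0,-12,0,0,0])

```text
clock: 14.45
eef_pos: [451.9, 204.3, 122.7]
tool_rot: [-3.141, 0.001, 0.056]
force: [-0.8, -0.5, -5.1]
width: 29.2
gripper_force: 61.2
```

```bash
python3 -c "
from h import *
inc([654.3,110.3,120],-5.4);print(ctrl.read_state()['force'])"
```

```text
inc [19.68 10.52  0.25] [-0.01  0.06  8.61] clk 14.45
[-0.81887463 -0.51196038 -5.13393   ]
```

Call:
jog_arm(increments=[2,3.9,2.1,0.1,0,0,2,2,7.8,4.2,0.2,0,0,4,2,11.5,6.2,0.2,0,0,6,2,15,8,0.2,0,0,7.5,2,17.8,9.5,0.2,0,0,8.2,2,19.3,10.3,0.2,0,0,8.6,2,19.7,10.5,0.2,0,0,8.6,2,19.7,10.5,0.2,0,0,8.6,2,19.7,10.5,0.2,0,0,8.6,2,19.7,10.5,0.2,0,0,8.6])

```text
clock: 15.45
eef_pos: [653.8, 111.1, 120.6]
tool_rot: [-3.141, 0.002, -0.094]
force: [-0.0, 0.1, -5.0]
width: 28.9
gripper_force: 61.0
```

```bash
python3 -c "
from h import *
inc([654.3,110.3,27],-5.4);s=ctrl.read_state();print(s['force'],s['eef_pos'],s['tool_rot'])"
```

```text
inc [0.08 0.08 9.36] [-0.05  0.13  0.01] clk 15.45
[-0.04628928  0.12368849 -5.04202719] [653.78346439 111.05396566 120.57612696] [-3.14079062e+00  2.24858908e-03 -9.40476625e-02]
```

Call:
jog_arm(increments=[2,0.1,0.05,3,0,0,0,2,0.1,0.05,5.5,0,0,0,2,0.1,0.05,7.3,0,0,0,2,0.1,0.05,8.2,0,0,0,2,0.1,0.05,8.6,0,0,0,2,0.1,0.05,8.9,0,0,0,2,0.1,0.05,9,0,0,0,2,0.1,0.05,9,0,0,0])

```text
clock: 16.25
eef_pos: [656.7, 109.2, 32.1]
tool_rot: [-3.141, -0.001, -0.095]
force: [-0.8, 0.7, -5.2]
width: 29.1
gripper_force: 61.0
```

Call:
jog_arm(increments=[2,0,0,0.1,0,0,0,2,0,0,0.2,0,0,0,2,0,0,0.3,0,0,0,2,0,0,0.3,0,0,0,2,0,0,0.3,0,0,0])

```text
clock: 16.75
eef_pos: [656.2, 109.2, 28.3]
tool_rot: [3.142, 0.0, -0.095]
force: [-0.8, 1.0, -5.6]
width: 28.8
gripper_force: 61.0
```

Call:
jog_arm(increments=[2,-0.1,-0.1,0.05,0,0,0,2,-0.15,-0.1,0.1,0,0,0,2,-0.15,-0.1,0.15,0,0,0,2,-0.15,-0.1,0.15,0,0,0,2,-0.15,-0.1,0.15,0,0,0])

```text
clock: 17.25
eef_pos: [654.6, 110.7, 26.8]
tool_rot: [-3.141, 0.0, -0.095]
force: [-0.9, 0.7, -3.4]
width: 28.8
gripper_force: 61.4
```

Call:
jog_arm(increments=[2,0,0,0.05,0,0,0,2,0,0,0.1,0,0,0,2,0,0,0.1,0,0,0])

```text
clock: 17.55
eef_pos: [654.7, 110.7, 26.7]
tool_rot: [-3.141, 0.0, -0.095]
force: [-4.2, 2.0, 5.3]
width: 28.8
gripper_force: 62.4
```

Contact came at 26.7, as expected. I'll release and raise.

Call:
jog_arm(increments=[4,0,0,0,0,0,0,5,0,0,0,0,0,0,6,0,0,0,0,0,0,6,0,0,0,0,0,0,6,0,0,0,0,0,0,6,0,0,0,0,0,0])

```text
clock: 18.15
eef_pos: [654.8, 110.3, 25.8]
tool_rot: [3.141, -0.0, -0.095]
force: [-0.1, 0.3, 1.0]
width: 59.9
gripper_force: 0.0
```

Call:
jog_arm(increments=[6,0,0,-1,0,0,0,6,0,0,-3,0,0,0,6,0,0,-6,0,0,0,7,0,0,-11,0,0,0,8.5,0,0,-16,0,0,0,8.5,0,0,-20,0,0,0,8.5,0,0,-20,0,0,0,8.5,0,0,-20,0,0,0])

```text
clock: 18.95
eef_pos: [655.1, 110.4, 227.5]
tool_rot: [-3.14, -0.002, -0.095]
force: [-1.2, 0.3, -0.1]
width: 84.9
gripper_force: 0.0
```

```bash
python3 - <<'E'
from h import *
im=ctrl.get_image("wrist")[:,:,::-1]
t=ctrl.get_image("scene")[:,:,::-1]
c=np.hstack([cv2.resize(im[60:260,250:390],None,fx=2.5,fy=2.5),cv2.resize(t[125:285,190:334],None,fx=3.125,fy=3.125)])
cv2.imwrite("pics/c8.png",c);print(c.shape)
E
```

```text
(500, 800, 3)
```

View pics/c8.png

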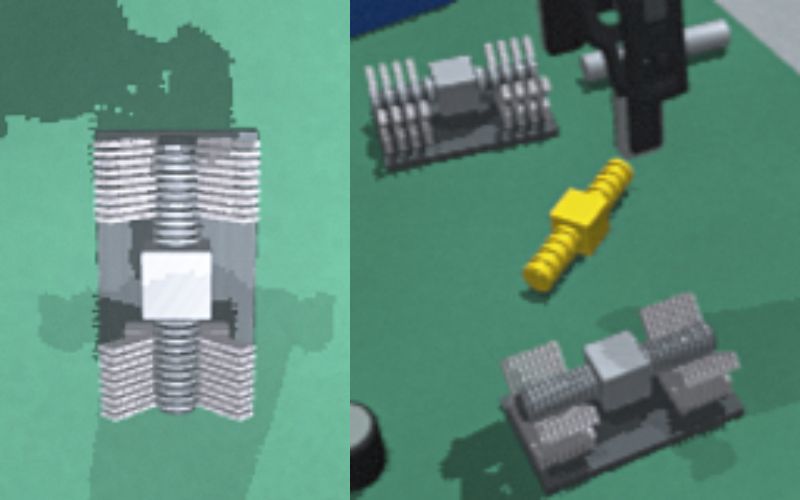

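Both screws lie down in their V notches with the collars in the gaps. Each centre rose about 23 mm from bench to seat, as it should, and the robot is clear.

```bash
python3 -c "
from cell import ctrl
print(ctrl.finish_job())"
```

```text
the job is handed in; nothing more can be done
None
```

The coarse screw is seated on the wide-leaf gauge and the fine screw on the close-leaf gauge, both released, and the job was handed in at about 19 s of the 64 s allowed; no verdict was returned.

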